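Index the desk carousel and load the glue stick

TASK

Gently push one of the carousel's spokes to turn it counter-clockwise (seen from above) until the round well comes up to the index tab, the spring pin drops into its slot and the carousel sits against its stop. Press it home there for a moment with about 10 N, never more than 20 N, and let go of it. Then stand the glue stick upright in the round well, fully down, leaving the carousel caught by its pin and the ink jar and stapler where they are.

Things in the scene. Friction and masses are not known exactly. Their poses are not given: they have to be found in the camera images.
- base: fixed grey foot of the desk carousel, turned 9 to 43 degrees clockwise; origin on the turning axis at desk height, z up. A 16 mm wide upright index tab stands on its -x axis, 144 mm from the axis; a block with the spring pin stands on its -y axis, 136 to 158 mm from the axis, 26 mm high, its black pull knob reaching out to 188 mm.
- index_tab (a point): top of the index tab, 26 mm above the desk. It shows only roughly where the catch lies: with the pin in its slot, the well's bearing from the hub is anywhere up to 0.15 rad to either side of the tab's. Where it really stops must be felt.
- hub (a point): on the upright turning axis, on top of the wooden disc, 24 mm above the desk; its axes turn with the disc, its -x points to the round well. The disc is 260 mm across with a thin lip 8 mm high round its edge; a central wooden post 26 mm thick rises to 75 mm above the desk.
- well (a point): centre of the floor of the round well, a grey tube fixed on the disc 78 mm from the axis: bore 31 mm, outside 39 mm, its rim 55 mm and its floor 24 mm above the desk. Turns with the disc. (The square grey cup across the hub, 50 mm wide, rim 63 mm above the desk, stays empty.)
- spoke_a (a point): middle of the top edge of one of four radial wooden spokes, 85 mm from the axis. They are upright boards 5 mm thick, 10 to 122 mm from the axis, 24 to 68 mm above the desk, midway between well, cup and two empty quarters. This one lies 2.356 rad counter-clockwise of the well; the quarter on its clockwise side is empty, so it can be pushed from there.
- spoke_b (a point): the same point on the spoke that faces spoke_a across the hub, 0.785 rad (45 degrees) clockwise of the well; the quarter on its clockwise side is empty too.
- pin (a joint): spring pin, how far it is pushed out, m: 0.008 while it rides on the ring under the disc, 0 (below 0.002) once dropped into the slot. The slot has about 3 mm of play: the pin drops a little before the slot's end comes against it. That end is stiff: a rigid hand feels about 15 N more at a spoke for each mm pushed on, so push slowly there.
- glue: glue stick, 26 mm round and 86 mm tall, 35 g, standing loose on the desk to the left of the carousel; origin at the centre of its underside, z along it
- ink: ink jar, 48 x 48 x 58 mm, loose bystander; origin at the centre of its underside
- stapler1: stapler, 145 mm long, loose bystander; origin at the centre of its underside
- carousel: the whole turning top (disc, post, spokes, well, cup); axes as hub, origin on the axis at desk height. It turns with little drag (1 to 3 N at a spoke, slightly damped; it hardly coasts). At the start it stands 0.8 to 1.9 rad clockwise of the catch. It can turn back clockwise only 0.3 to 1.1 rad, to an end stop; counter-clockwise it stops at the catch.

How it is judged:
By the outcome, as a careful person would: the job done as asked, in the order asked, and still so for the second after the job is handed in, with the robot touching nothing.
It also fails if it takes over 72 s, if anything falls off the work surface, if the arm or the gripper's body presses on something with over 40 N, if the wrist force passes 120 N, or if a joint passes its speed limit or range.

ROBOT

A 6-joint arm with a two-finger parallel gripper is mounted at the origin on a cart in front of the work surface, level with it; the furniture and walls round the work are solid. World frame = base frame: x ahead of the robot, y to its left, z up, the work surface at z = 0. Lengths are in m, angles in degrees, forces in N, time in s.
With the tool pointing down it reaches from about 0.35 to 0.875 m from the base axis. Payload 4.2 kg.
Tool frame: the origin (TCP) lies at the very end of the fingers, on their centre line; the grasp point (between the pads) lies 19 mm behind it; z points along the fingers, y is the line along which they close (so a half turn about z gives the same grasp; the last joint's range is limited). The gripper opens to 87 mm and grips with 3 to 60 N. Pads are 19 mm wide; open, the fingers measure 117 mm over their backs; the gripper's body (75 mm by 190 mm) begins 51 mm behind the grasp point.
Start: joints at [88.041, 22.042, 0.453, 0, -68.411, -14.817], TCP at [0.18, 0.598, 0.223] pointing down, gripper open.
Joint ranges: [-179.83, 179.83], [-69.29, 118.12], [-61.27, 80.66], [-181.25, 117.63], [-171.15, -9.14], [-177.46, 177.46]. Speed limits (degrees/s): [159.86, 159.86, 180, 180, 180, 180].

INTERFACE

Orientations are given as a 3x3 rotation matrix whose columns are the frame's x, y, z axes.
In Python, from station import monitor, cams, ticket gives the robot as it stands.
- The arm moves only by the tool drive_tool, never from a script. Its argument "moves" is a list of rows, each an object with "delta_pos": the shift along the tool's x, y, z in mm, a list of three; "turn": the turn about the tool's z in rad; "claw": the opening, from 0 (shut) to 1 (fully open). A call has 1 to 12 rows; each row shifts and turns the commanded pose from where the row before left it, along the tool's axes as they then stand; what a row does not reach is not made up. A row lasts 1/8 s, in which the tool goes at most 62.5 mm and 10.7 degrees, less where a joint would pass 70% of its speed; a pose out of reach is approached as far as the arm can. A call is refused whole if a number of a shift passes 62.5 or a number of a turn 0.188, either way. A call with a gripper value outside its range is refused whole. The fingers move at their own pace and stop on an object; the grip force is fixed at half the most. Time passes only in rows, so rows that do not move let the fingers close. It gives the time, the measured TCP pose, the force, the opening and the grip force at its end, in the units of the state.
- monitor.sense(): the state, without advancing time (a new reading comes with each control period).
- cams.capture(name): name is "side" or "top"; returns a dict with "color" (420x560x3 uint8, red, green, blue), "range_z" (420x560 float32, m along the optical axis (not along the pixel's ray), 0 where there is no reading), "vertical_fov" (degrees; the focal length in pixels is half the picture's height over the tangent of half this angle, whatever the lens; pixels are square), "cx", "cy" (the principal point, pixels), "extrinsics" (4x4, takes a point from camera to world coordinates). Camera axes: x right, y down, z forward; pixel columns grow to the right and rows downward; lengths in m; the calibration is good to about 2 mm. A picture is of the moment at which its call begins.
- ticket.finish_job(): hands the job in; it is judged then, once.
The state is a dict: "time_s": time; "joints": joint angles; "joint_velocities": joint speeds; "effort": joint torques, N m; "tcp_pos": TCP position; "ee_rot": TCP orientation; "wrist_force": force on the tool from outside, world axes, zero at the start; "moment": the same for the moment, N m; "gripper_width": opening from 0.0 (shut) to 1.0 (fully open); "gripper_force": force on a finger pad.
Only numpy, scipy, OpenCV 4.12 (cv2) and the standard library are available. Lean on these libraries where they do the work, as an engineer would, in place of code of your own. Each camera call takes 0.05 s, during which the arm holds its last target. There are 200 camera calls.

## Working session

There is one attempt and no reset: what is moved stays moved. The work goes in short steps, Python scripts to look and compute and a tool call to move; the robot and the scene stay as the last step left them, time stands still between calls to the robot, and variables do not carry over. Pictures are saved under pics/ and viewed, at most 10 in all, crops included, and the job is handed in when it is done.

Besides the shell and the picture viewer there is one more tool, called by a JSON object that holds its "op" and its "data". drive_tool: Moves the arm, as the interface text tells. Its arguments: {"type":"object","properties":{"moves":{"type":"array","items":{"type":"object","properties":{"delta_pos":{"type":"array","items":{"type":"number"}},"turn":{"type":"number"},"claw":{"type":"number"}}}}},"required":["moves"]}

```bash
mkdir -p pics; ls
cat > h.py <<'E'
import numpy as np,cv2
from station import monitor,cams,ticket
def cap(n,tag=None):
    d=cams.capture(n); 
    if tag: cv2.imwrite(f'pics/{tag}.png',d['color'][:,:,::-1])
    return d
def cloud(d):
    h,w=d['range_z'].shape; f=h/2/np.tan(np.radians(d['vertical_fov']/2))
    v,u=np.mgrid[0:h,0:w]; z=d['range_z']
    P=np.stack([(u-d['cx'])/f*z,(v-d['cy'])/f*z,z],-1)
    E=np.array(d['extrinsics']); return P@E[:3,:3].T+E[:3,3]
def st():
    s=monitor.sense(); print('t',s['time_s'],'tcp',np.round(s['tcp_pos'],4),'F',np.round(s['wrist_force'],2),'w',s['gripper_width'],s['gripper_force']); return s
E
python3 - <<'E'
from h import *
s=st();print(np.round(s['ee_rot'],3))
for n in('top','side'):
    d=cap(n,n+'0');print(n,np.round(d['extrinsics'],3).tolist(),d['vertical_fov'],d['cx'],d['cy']); np.save(n+'0.npy',cloud(d))
a=cv2.imread('pics/top0.png');b=cv2.imread('pics/side0.png')
E
```

```text
pics
t 0.0 tcp [0.1802 0.5978 0.2215] F [-0.29 -0.31  1.14] w 0.9977357559849649 0.0
[[ 0.957 -0.289 -0.001]
 [-0.289 -0.957 -0.002]
 [ 0.     0.002 -1.   ]]
top [[0.008, -0.996, 0.085, 0.523], [-1.0, -0.007, 0.015, -0.046], [-0.014, -0.085, -0.996, 0.971], [0.0, 0.0, 0.0, 1.0]] 56.2798321392513 282.4999873833808 203.27969226052318
side [[-0.641, -0.608, 0.468, 0.112], [-0.768, 0.506, -0.393, 0.388], [0.002, -0.612, -0.791, 0.885], [0.0, 0.0, 0.0, 1.0]] 48.723504911835924 275.7958565082334 212.3509508202744
```

View pics/top0.png

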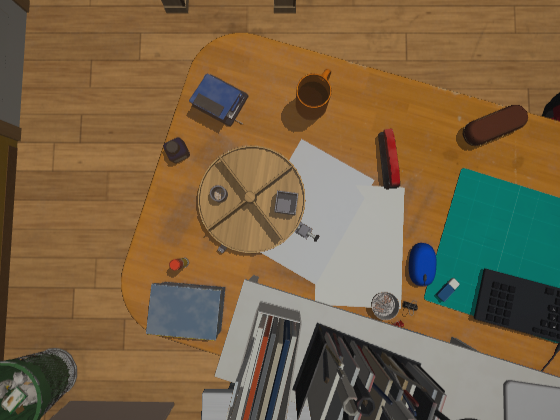

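View pics/side0.png

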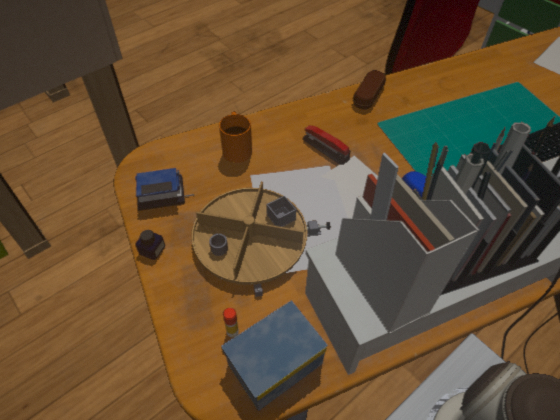

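```bash
python3 - <<'E'
from h import *
P=np.load('top0.npy')
def med(u,v,r=2): 
    q=P[v-r:v+r+1,u-r:u+r+1].reshape(-1,3); return np.round(np.median(q,0),4)
for n,u,v,r in [('post',250,197,1),('wellc',218,194,1),('glue',176,265,2),('tab',221,251,1),('block',304,230,2),('knob',317,238,1),('ink',176,150,3),('cup',285,203,2),('desk',230,280,2)]: print(n,med(u,v,r))
# points by height in disc region
x,y,z=P[...,0],P[...,1],P[...,2]
c=med(250,197,1)[:2]
m=(np.hypot(x-c[0],y-c[1])<.16)&(z>.028)&(z<.036); 
def circ(p):
    A=np.c_[2*p,np.ones(len(p))];s=np.linalg.lstsq(A,(p**2).sum(1),rcond=None)[0];return s[:2],np.sqrt(s[2]+s[:2]@s[:2])
r=np.hypot(x-c[0],y-c[1]);m&=(r>.115);print('lip',circ(P[m][:,:2]),m.sum())
m=(z>.07)&(r<.03);print('post',P[m].mean(0),m.sum())
m=(np.abs(z-.055)<.005)&(np.hypot(x-med(218,194,1)[0],y-med(218,194,1)[1])<.024);print('well',circ(P[m][:,:2]),m.sum())
m=(z>.07)&(np.hypot(x-med(176,265)[0],y-med(176,265)[1])<.03);q=P[m];print('glue',q.mean(0),q.min(0),q.max(0),m.sum())
hc=circ(P[(r>.115)&(r<.145)&(z>.028)&(z<.036)][:,:2])[0]
R=np.hypot(x-hc[0],y-hc[1]);a=np.degrees(np.arctan2(y-hc[1],x-hc[0]))%360
m=(z>.06)&(R>.06)&(R<.125)
h,e=np.histogram(a[m],np.arange(0,361,3));print([(int(b),int(n)) for b,n in zip(e,h) if n>3])
m=(z>.02)&(z<.032)&(R>.136)&(R<.16);h,e=np.histogram(a[m],np.arange(0,361,2));print([(int(b),int(n)) for b,n in zip(e,h) if n>1])
m=(z>.1)&(R<.35);print('tall',P[m].min(0),P[m].max(0))
E
python3 -c "
import cv2;a=cv2.imread('pics/top0.png')[135:300,140:340];cv2.imwrite('pics/top0c.png',cv2.resize(a,None,fx=3.6,fy=3.6,interpolation=cv2.INTER_CUBIC))"
```

```text
post [0.6126 0.0426 0.0735]
wellc [0.6245 0.1258 0.0231]
glue [0.4572 0.2055 0.0846]
tab [0.4868 0.116  0.019 ]
block [ 0.5388 -0.0838  0.0249]
knob [ 0.5199 -0.1153  0.0181]
ink [0.726  0.2227 0.054 ]
cup [ 0.6035 -0.0376  0.025 ]
desk [ 0.4157  0.0961 -0.0018]
lip (array([0.61352171, 0.04391323]), np.float64(0.12782002517932337)) 566
post [0.6130338  0.04366479 0.0738132 ] 97
well (array([0.62333297, 0.12128975]), np.float64(0.017394178807758953)) 82
glue [0.45825642 0.20830538 0.08302359] [0.44572365 0.19780709 0.07108006] [0.47057528 0.22232725 0.08893837] 115
[(36, 50), (39, 6), (123, 4), (126, 55), (129, 6), (213, 4), (216, 52), (243, 9), (246, 9), (249, 7), (252, 4), (255, 6), (258, 4), (264, 4), (267, 4), (270, 5), (273, 8), (276, 11), (279, 6), (303, 6), (306, 51), (309, 6)]
[(148, 3), (234, 17), (236, 20), (238, 19), (240, 19), (242, 20), (244, 2)]
tall [ 0.26402221 -0.19891604  0.10001826] [0.893445   0.09312823 0.97076148]
```

View pics/top0c.png

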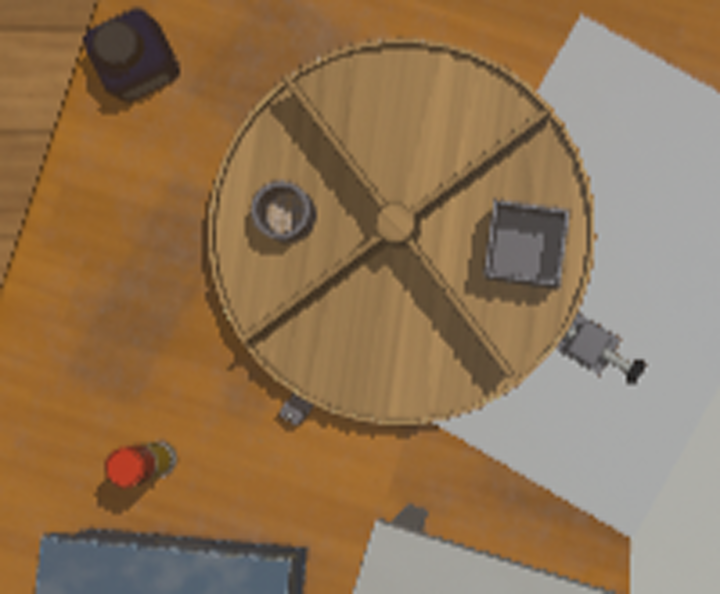

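```bash
cat >> h.py <<'E'
import json
def rows(wps,claw,start=None,dp=1):
    """wps: list of (x,y,z,yaw_deg of tool y axis); one row each. Rounded, error carried."""
    s=monitor.sense(); p=np.array(s['tcp_pos']); R=np.array(s['ee_rot']); yaw=np.arctan2(R[1,1],R[0,1])
    if start is not None: p=np.array(start[:3]);yaw=np.radians(start[3])
    out=[]
    for x,y,z,a in wps:
        yv=np.array([np.cos(yaw),np.sin(yaw),0]); zv=np.array([0,0,-1.]); T=np.c_[np.cross(yv,zv),yv,zv]
        d=np.round(T.T@(np.array([x,y,z])-p)*1000,dp); t=(yaw-np.radians(a)+np.pi)%(2*np.pi)-np.pi; t=round(t,3)
        out.append({"delta_pos":d.tolist(),"turn":t,"claw":claw}); p=p+T@d/1000; yaw-=t
    print(json.dumps(out)); print('end',np.round(p,4),round(np.degrees(yaw),2)); return out
def lin(a,b,n): return [tuple(np.array(a)+(np.array(b)-a)*k/n) for k in range(1,n+1)]
H=np.array([.6130,.0438])
def pose(phi,d,z,r=.085,off=180):
    f=np.radians(phi);er=np.array([np.cos(f),np.sin(f)]);et=np.array([-er[1],er[0]])
    q=H+r*er-d*et; return (q[0],q[1],z,phi+off)
E
python3 - <<'E'
from h import *
s=monitor.sense();R=s['ee_rot'];y=np.degrees(np.arctan2(R[1][1],R[0][1]))%360;print(y)
a=(*s['tcp_pos'],y); b=pose(37.5,.035,.15)
print(b)
rows(lin(a,b,14),0)
E
```

```text
253.21469159352347
(np.float64(0.7017416839400602), np.float64(0.06777735455554801), 0.15, 217.5)
[{"delta_pos": [46.6, 25.5, 5.1], "turn": 0.045, "claw": 0}, {"delta_pos": [47.7, 23.4, 5.1], "turn": 0.044, "claw": 0}, {"delta_pos": [48.7, 21.2, 5.1], "turn": 0.045, "claw": 0}, {"delta_pos": [49.6, 19.1, 5.1], "turn": 0.044, "claw": 0}, {"delta_pos": [50.3, 16.8, 5.2], "turn": 0.045, "claw": 0}, {"delta_pos": [51.1, 14.6, 5.1], "turn": 0.044, "claw": 0}, {"delta_pos": [51.7, 12.2, 5.1], "turn": 0.045, "claw": 0}, {"delta_pos": [52.2, 10.0, 5.1], "turn": 0.044, "claw": 0}, {"delta_pos": [52.5, 7.7, 5.1], "turn": 0.045, "claw": 0}, {"delta_pos": [52.9, 5.2, 5.1], "turn": 0.044, "claw": 0}, {"delta_pos": [53.0, 3.0, 5.1], "turn": 0.045, "claw": 0}, {"delta_pos": [53.1, 0.6, 5.1], "turn": 0.044, "claw": 0}, {"delta_pos": [53.1, -1.8, 5.2], "turn": 0.045, "claw": 0}, {"delta_pos": [53.0, -4.2, 5.1], "turn": 0.044, "claw": 0}]
end [0.7018 0.0678 0.15  ] -142.48
```

{"op": "drive_tool", "data": {"moves": [{"delta_pos": [46.6, 25.5, 5], "turn": 0.045, "claw": 0}, {"delta_pos": [47.7, 23.4, 5], "turn": 0.044, "claw": 0}, {"delta_pos": [48.7, 21.2, 5], "turn": 0.045, "claw": 0}, {"delta_pos": [49.6, 19.1, 5], "turn": 0.044, "claw": 0}, {"delta_pos": [50.3, 16.8, 5], "turn": 0.045, "claw": 0}, {"delta_pos": [51.1, 14.6, 5], "turn": 0.044, "claw": 0}, {"delta_pos": [51.7, 12.2, 5], "turn": 0.045, "claw": 0}, {"delta_pos": [52.2, 10.0, 5], "turn": 0.044, "claw": 0}, {"delta_pos": [52.5, 7.7, 5], "turn": 0.045, "claw": 0}, {"delta_pos": [52.9, 5.2, 5], "turn": 0.044, "claw": 0}, {"delta_pos": [53.0, 3.0, 5], "turn": 0.045, "claw": 0}, {"delta_pos": [53.1, 0.6, 5], "turn": 0.044, "claw": 0}]}}

```text
time_s: 1.6
tcp_pos: [0.6282, 0.1427, 0.1619]
ee_rot: [[0.676, -0.737, -0.001], [-0.737, -0.676, -0.0], [-0.0, 0.001, -1.0]]
wrist_force: [0.9, 0.4, 0.7]
gripper_width: 0.002
gripper_force: 0.0
```

{"op": "drive_tool", "data": {"moves": [{"delta_pos": [53.1, -1.8, 5], "turn": 0.045, "claw": 0}, {"delta_pos": [53.0, -4.2, 5], "turn": 0.044, "claw": 0}, {"delta_pos": [0, 0, 0], "turn": 0, "claw": 0}, {"delta_pos": [0, 0, 0], "turn": 0, "claw": 0}]}}

```text
time_s: 2.1
tcp_pos: [0.7014, 0.0683, 0.1517]
ee_rot: [[0.609, -0.793, -0.002], [-0.793, -0.609, -0.0], [-0.001, 0.001, -1.0]]
wrist_force: [-0.3, 0.7, 1.2]
gripper_width: 0.005
gripper_force: 0.0
```

Run:
```python
from h import *
s=st();print(np.round(s['ee_rot'],3).tolist())
rows(lin(pose(37.5,.035,.15),pose(37.5,.035,.042),3),0)
# approach + arc plan: from d=35 to d=16, then follow phi 3 deg steps
rows(lin(pose(37.5,.035,.042),pose(37.5,.015,.042),3)+[pose(37.5+4*k,.012,.042) for k in range(1,10)],0,start=pose(37.5,.035,.042))
d=cap('side','side1')
```

```text
t 2.1 tcp [0.7014 0.0683 0.1517] F [-0.32  0.73  1.22] w 0.0047702066210977955 0.0
[[0.609, -0.793, -0.002], [-0.793, -0.609, -0.0], [-0.001, 0.001, -1.0]]
[{"delta_pos": [0.6, 0.1, 37.7], "turn": 0.0, "claw": 0}, {"delta_pos": [0.0, -0.0, 36.0], "turn": 0.0, "claw": 0}, {"delta_pos": [0.0, -0.0, 36.0], "turn": 0.0, "claw": 0}]
end [0.7017 0.0678 0.042 ] -142.49
[{"delta_pos": [-6.7, -0.0, 0.0], "turn": 0.0, "claw": 0}, {"delta_pos": [-6.6, 0.0, 0.0], "turn": 0.0, "claw": 0}, {"delta_pos": [-6.7, -0.0, 0.0], "turn": 0.0, "claw": 0}, {"delta_pos": [-9.0, -0.6, 0.0], "turn": -0.07, "claw": 0}, {"delta_pos": [-5.9, -0.7, 0.0], "turn": -0.07, "claw": 0}, {"delta_pos": [-6.0, -0.6, 0.0], "turn": -0.069, "claw": 0}, {"delta_pos": [-5.9, -0.6, 0.0], "turn": -0.07, "claw": 0}, {"delta_pos": [-6.0, -0.6, 0.0], "turn": -0.07, "claw": 0}, {"delta_pos": [-5.9, -0.7, 0.0], "turn": -0.07, "claw": 0}, {"delta_pos": [-6.0, -0.6, 0.0], "turn": -0.07, "claw": 0}, {"delta_pos": [-6.0, -0.6, 0.0], "turn": -0.07, "claw": 0}, {"delta_pos": [-5.9, -0.7, 0.0], "turn": -0.069, "claw": 0}]
end [0.6487 0.1219 0.042 ] 253.48
```

View pics/side1.png

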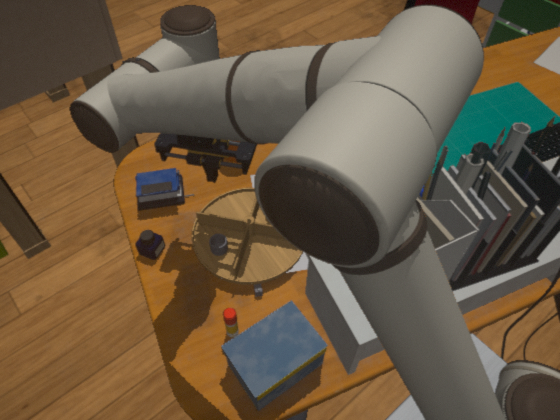

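The side picture shows the closed fingers at about (212,170), above the empty quarter clockwise of spoke_b, with the disc free below.

{"op": "drive_tool", "data": {"moves": [{"delta_pos": [0, 0, 30], "turn": 0, "claw": 0}, {"delta_pos": [0, 0, 30], "turn": 0, "claw": 0}, {"delta_pos": [0, 0, 30], "turn": 0, "claw": 0}, {"delta_pos": [0, 0, 18], "turn": 0, "claw": 0}, {"delta_pos": [0, 0, 0], "turn": 0, "claw": 0}, {"delta_pos": [-6, 0, 0], "turn": 0, "claw": 0}, {"delta_pos": [-6, 0, 0], "turn": 0, "claw": 0}, {"delta_pos": [-5, 0, 0], "turn": 0, "claw": 0}, {"delta_pos": [-3, 0, 0], "turn": 0, "claw": 0}, {"delta_pos": [-3, 0, 0], "turn": 0, "claw": 0}, {"delta_pos": [0, 0, 0], "turn": 0, "claw": 0}]}}

```text
time_s: 3.52
tcp_pos: [0.6879, 0.0867, 0.0446]
ee_rot: [[0.609, -0.793, -0.0], [-0.793, -0.609, 0.0], [-0.0, -0.0, -1.0]]
wrist_force: [0.6, 0.4, 0.6]
gripper_width: 0.003
gripper_force: 0.0
```

{"op": "drive_tool", "data": {"moves": [{"delta_pos": [-5.9, -0.6, 0], "turn": -0.07, "claw": 0}, {"delta_pos": [-6, -0.6, 0], "turn": -0.07, "claw": 0}, {"delta_pos": [-6, -0.6, 0], "turn": -0.07, "claw": 0}, {"delta_pos": [-6, -0.6, 0], "turn": -0.07, "claw": 0}, {"delta_pos": [-6, -0.6, 0], "turn": -0.07, "claw": 0}, {"delta_pos": [-6, -0.6, 0], "turn": -0.07, "claw": 0}, {"delta_pos": [-6, -0.6, 0], "turn": -0.07, "claw": 0}, {"delta_pos": [-6, -0.6, 0], "turn": -0.07, "claw": 0}, {"delta_pos": [-6, -0.6, 0], "turn": -0.07, "claw": 0}]}}

```text
time_s: 4.65
tcp_pos: [0.6491, 0.1217, 0.0446]
ee_rot: [[0.96, -0.28, 0.001], [-0.28, -0.96, -0.001], [0.001, 0.0, -1.0]]
wrist_force: [1.6, -2.2, -0.2]
gripper_width: 0.005
gripper_force: 1.1
```

Run:
```python
from h import *
s=st()
phi=37.5+9*.07*57.2958
print(phi,pose(phi,.012,.042))
```

```text
t 4.65 tcp [0.6491 0.1217 0.0446] F [ 1.62 -2.21 -0.23] w 0.005057337754982402 1.061819801107049
73.596354 (np.float64(0.6485157647348535), np.float64(0.12195133047682896), 0.042, 253.59635400000002)
```

{"op": "drive_tool", "data": {"moves": [{"delta_pos": [-6, -0.6, 0], "turn": -0.07, "claw": 0}, {"delta_pos": [-6, -0.6, 0], "turn": -0.07, "claw": 0}, {"delta_pos": [-6, -0.6, 0], "turn": -0.07, "claw": 0}, {"delta_pos": [-5, -0.5, 0], "turn": -0.059, "claw": 0}, {"delta_pos": [-1.5, -0.1, 0], "turn": -0.0175, "claw": 0}, {"delta_pos": [-1.5, -0.1, 0], "turn": -0.0175, "claw": 0}, {"delta_pos": [0, 0, 0], "turn": 0, "claw": 0}]}}

```text
time_s: 5.52
tcp_pos: [0.6234, 0.1291, 0.0446]
ee_rot: [[1.0, 0.018, -0.0], [0.018, -1.0, 0.0], [-0.0, -0.0, -1.0]]
wrist_force: [0.9, -0.1, 0.2]
gripper_width: 0.006
gripper_force: 0.5
```

{"op": "drive_tool", "data": {"moves": [{"delta_pos": [-1, -0.1, 0], "turn": -0.012, "claw": 0}, {"delta_pos": [-1, -0.1, 0], "turn": -0.012, "claw": 0}, {"delta_pos": [-1, -0.1, 0], "turn": -0.012, "claw": 0}]}}

```text
time_s: 5.9
tcp_pos: [0.6205, 0.1294, 0.0446]
ee_rot: [[0.998, 0.055, 0.0], [0.055, -0.998, 0.0], [0.0, -0.0, -1.0]]
wrist_force: [2.1, -0.3, 0.7]
gripper_width: 0.005
gripper_force: 0.8
```

{"op": "drive_tool", "data": {"moves": [{"delta_pos": [-1, -0.1, 0], "turn": -0.012, "claw": 0}, {"delta_pos": [-0.6, 0, 0], "turn": -0.007, "claw": 0}, {"delta_pos": [0, 0, 0], "turn": 0, "claw": 0}]}}

```text
time_s: 6.28
tcp_pos: [0.6186, 0.1294, 0.0446]
ee_rot: [[0.997, 0.073, -0.0], [0.073, -0.997, 0.0], [-0.0, -0.0, -1.0]]
wrist_force: [1.8, 0.3, 0.5]
gripper_width: 0.003
gripper_force: 0.6
```

{"op": "drive_tool", "data": {"moves": [{"delta_pos": [-1, -0.1, 0], "turn": -0.012, "claw": 0}, {"delta_pos": [0, 0, 0], "turn": 0, "claw": 0}]}}

```text
time_s: 6.52
tcp_pos: [0.6176, 0.1294, 0.0445]
ee_rot: [[0.996, 0.085, -0.0], [0.085, -0.996, 0.0], [-0.0, -0.0, -1.0]]
wrist_force: [1.3, 0.7, 1.1]
gripper_width: 0.008
gripper_force: 0.6
```

{"op": "drive_tool", "data": {"moves": [{"delta_pos": [-1, -0.1, 0], "turn": -0.012, "claw": 0}, {"delta_pos": [0, 0, 0], "turn": 0, "claw": 0}]}}

```text
time_s: 6.78
tcp_pos: [0.6165, 0.1293, 0.0445]
ee_rot: [[0.995, 0.097, -0.0], [0.097, -0.995, 0.0], [-0.0, -0.0, -1.0]]
wrist_force: [1.1, 0.8, -0.3]
gripper_width: 0.004
gripper_force: 0.6
```

{"op": "drive_tool", "data": {"moves": [{"delta_pos": [-1, -0.1, 0], "turn": -0.012, "claw": 0}, {"delta_pos": [0, 0, 0], "turn": 0, "claw": 0}]}}

```text
time_s: 7.02
tcp_pos: [0.6155, 0.1293, 0.0445]
ee_rot: [[0.994, 0.109, -0.0], [0.109, -0.994, -0.0], [-0.0, 0.0, -1.0]]
wrist_force: [0.2, 0.9, 1.2]
gripper_width: 0.007
gripper_force: 0.6
```

{"op": "drive_tool", "data": {"moves": [{"delta_pos": [-1, -0.1, 0], "turn": -0.012, "claw": 0}, {"delta_pos": [0, 0, 0], "turn": 0, "claw": 0}]}}

```text
time_s: 7.28
tcp_pos: [0.6145, 0.1293, 0.0445]
ee_rot: [[0.993, 0.121, -0.0], [0.121, -0.993, -0.0], [-0.0, 0.0, -1.0]]
wrist_force: [1.4, 1.9, 0.1]
gripper_width: 0.005
gripper_force: 0.6
```

{"op": "drive_tool", "data": {"moves": [{"delta_pos": [-1, -0.1, 0], "turn": -0.012, "claw": 0}, {"delta_pos": [0, 0, 0], "turn": 0, "claw": 0}]}}

```text
time_s: 7.52
tcp_pos: [0.6133, 0.1291, 0.0444]
ee_rot: [[0.991, 0.133, -0.001], [0.133, -0.991, -0.0], [-0.001, 0.0, -1.0]]
wrist_force: [1.5, -0.1, 0.2]
gripper_width: 0.004
gripper_force: 0.4
```

{"op": "drive_tool", "data": {"moves": [{"delta_pos": [-1, -0.1, 0], "turn": -0.012, "claw": 0}, {"delta_pos": [0, 0, 0], "turn": 0, "claw": 0}]}}

```text
time_s: 7.78
tcp_pos: [0.6119, 0.1288, 0.0442]
ee_rot: [[0.989, 0.145, -0.002], [0.145, -0.989, -0.001], [-0.002, 0.0, -1.0]]
wrist_force: [0.3, -0.2, -0.7]
gripper_width: 0.008
gripper_force: 0.0
```

{"op": "drive_tool", "data": {"moves": [{"delta_pos": [-0.5, 0, 0], "turn": -0.006, "claw": 0}, {"delta_pos": [0, 0, 0], "turn": 0, "claw": 0}]}}

```text
time_s: 8.02
tcp_pos: [0.6119, 0.129, 0.0444]
ee_rot: [[0.989, 0.151, -0.001], [0.151, -0.989, -0.0], [-0.001, 0.0, -1.0]]
wrist_force: [-0.3, 1.0, 1.0]
gripper_width: 0.001
gripper_force: 0.0
```

{"op": "drive_tool", "data": {"moves": [{"delta_pos": [-0.5, 0, 0], "turn": -0.006, "claw": 0}, {"delta_pos": [0, 0, 0], "turn": 0, "claw": 0}]}}

```text
time_s: 8.28
tcp_pos: [0.6117, 0.1291, 0.0445]
ee_rot: [[0.988, 0.157, -0.0], [0.157, -0.988, -0.0], [-0.0, 0.0, -1.0]]
wrist_force: [-0.6, -0.2, -0.7]
gripper_width: 0.006
gripper_force: 0.0
```

{"op": "drive_tool", "data": {"moves": [{"delta_pos": [-0.5, 0, 0], "turn": -0.006, "claw": 0}, {"delta_pos": [0, 0, 0], "turn": 0, "claw": 0}]}}

```text
time_s: 8.52
tcp_pos: [0.6112, 0.129, 0.0446]
ee_rot: [[0.987, 0.163, -0.0], [0.163, -0.987, -0.0], [-0.0, 0.0, -1.0]]
wrist_force: [0.5, -1.6, 0.5]
gripper_width: 0.001
gripper_force: 0.0
```

{"op": "drive_tool", "data": {"moves": [{"delta_pos": [-0.5, 0, 0], "turn": -0.006, "claw": 0}, {"delta_pos": [0, 0, 0], "turn": 0, "claw": 0}]}}

```text
time_s: 8.78
tcp_pos: [0.6107, 0.1289, 0.0445]
ee_rot: [[0.986, 0.168, -0.0], [0.168, -0.986, -0.0], [-0.0, 0.0, -1.0]]
wrist_force: [0.2, -1.1, -0.3]
gripper_width: -0.001
gripper_force: 0.0
```

Run:
```python
from h import *
d=cap('top','top2');P=cloud(d)
x,y,z=P[...,0],P[...,1],P[...,2]
R=np.hypot(x-H[0],y-H[1]);a=np.degrees(np.arctan2(y-H[1],x-H[0]))%360
m=(z>.06)&(R>.05)&(R<.122)&(z<.072);h,e=np.histogram(a[m],np.arange(0,361,2));print([(int(b),int(n)) for b,n in zip(e,h) if n>8])
c=d['color'][200:270,280:340][:,:,::-1];c0=cv2.imread('pics/top0.png')[200:270,280:340]
cv2.imwrite('pics/knob.png',cv2.resize(np.hstack([c0,c]),None,fx=6,fy=6,interpolation=cv2.INTER_CUBIC))
```

```text
[(10, 24), (12, 28), (190, 33), (192, 33), (280, 28), (282, 39), (314, 9)]
```

View pics/knob.png

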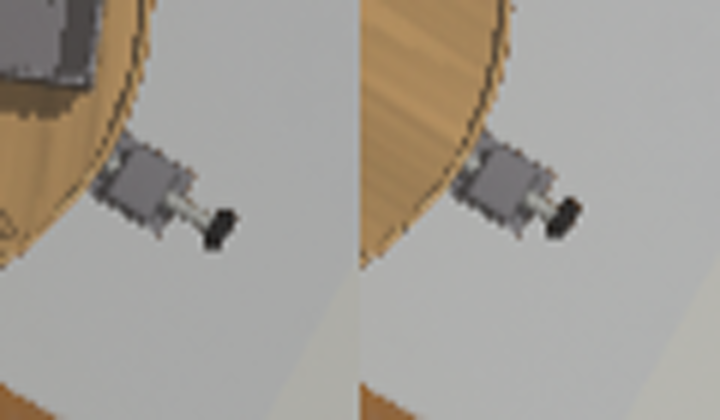

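The pin has dropped: the knob sits closer to its block, at (565,218) in the right half, against (218,228) in the left, taking (205,218) as the same place. Next I'll feel for the stop.

{"op": "drive_tool", "data": {"moves": [{"delta_pos": [-0.6, -0.1, 0], "turn": -0.007, "claw": 0}, {"delta_pos": [0, 0, 0], "turn": 0, "claw": 0}]}}

```text
time_s: 9.07
tcp_pos: [0.6102, 0.1289, 0.0446]
ee_rot: [[0.984, 0.175, 0.0], [0.175, -0.984, 0.0], [0.0, -0.0, -1.0]]
wrist_force: [0.9, -0.3, 1.1]
gripper_width: 0.002
gripper_force: 0.2
```

{"op": "drive_tool", "data": {"moves": [{"delta_pos": [-0.4, 0, 0], "turn": -0.005, "claw": 0}, {"delta_pos": [0, 0, 0], "turn": 0, "claw": 0}]}}

```text
time_s: 9.32
tcp_pos: [0.6098, 0.1289, 0.0446]
ee_rot: [[0.984, 0.18, 0.0], [0.18, -0.984, 0.0], [0.0, -0.0, -1.0]]
wrist_force: [-0.3, -0.3, -1.1]
gripper_width: 0.006
gripper_force: 0.2
```

{"op": "drive_tool", "data": {"moves": [{"delta_pos": [-0.5, 0, 0], "turn": -0.006, "claw": 0}, {"delta_pos": [0, 0, 0], "turn": 0, "claw": 0}]}}

```text
time_s: 9.57
tcp_pos: [0.6092, 0.1288, 0.0446]
ee_rot: [[0.983, 0.186, 0.0], [0.186, -0.983, 0.0], [0.0, -0.0, -1.0]]
wrist_force: [1.3, 0.4, 0.2]
gripper_width: 0.001
gripper_force: 0.2
```

{"op": "drive_tool", "data": {"moves": [{"delta_pos": [-0.5, 0, 0], "turn": -0.006, "claw": 0}, {"delta_pos": [0, 0, 0], "turn": 0, "claw": 0}]}}

```text
time_s: 9.82
tcp_pos: [0.6087, 0.1287, 0.0446]
ee_rot: [[0.981, 0.192, -0.0], [0.192, -0.981, -0.0], [-0.0, 0.0, -1.0]]
wrist_force: [-0.5, 0.0, 1.0]
gripper_width: 0.007
gripper_force: 0.2
```

{"op": "drive_tool", "data": {"moves": [{"delta_pos": [-0.5, 0, 0], "turn": -0.006, "claw": 0}, {"delta_pos": [0, 0, 0], "turn": 0, "claw": 0}]}}

```text
time_s: 10.07
tcp_pos: [0.6083, 0.1287, 0.0446]
ee_rot: [[0.98, 0.198, 0.0], [0.198, -0.98, 0.0], [0.0, -0.0, -1.0]]
wrist_force: [0.3, 0.3, -0.2]
gripper_width: 0.009
gripper_force: 0.3
```

{"op": "drive_tool", "data": {"moves": [{"delta_pos": [-0.5, 0, 0], "turn": -0.006, "claw": 0}, {"delta_pos": [0, 0, 0], "turn": 0, "claw": 0}]}}

```text
time_s: 10.32
tcp_pos: [0.6082, 0.1287, 0.0446]
ee_rot: [[0.979, 0.204, 0.001], [0.204, -0.979, 0.0], [0.001, -0.0, -1.0]]
wrist_force: [1.4, 0.9, -1.1]
gripper_width: 0.002
gripper_force: 0.9
```

{"op": "drive_tool", "data": {"moves": [{"delta_pos": [-0.4, 0, 0], "turn": 0, "claw": 0}, {"delta_pos": [0, 0, 0], "turn": 0, "claw": 0}]}}

```text
time_s: 10.58
tcp_pos: [0.608, 0.1287, 0.0446]
ee_rot: [[0.979, 0.204, 0.001], [0.204, -0.979, 0.001], [0.002, -0.0, -1.0]]
wrist_force: [3.8, 0.6, -2.4]
gripper_width: 0.005
gripper_force: 1.8
```

{"op": "drive_tool", "data": {"moves": [{"delta_pos": [-0.4, 0, 0], "turn": 0, "claw": 0}, {"delta_pos": [0, 0, 0], "turn": 0, "claw": 0}]}}

```text
time_s: 10.82
tcp_pos: [0.6079, 0.1286, 0.0447]
ee_rot: [[0.979, 0.204, 0.002], [0.204, -0.979, 0.001], [0.002, -0.0, -1.0]]
wrist_force: [4.7, 1.0, -3.9]
gripper_width: 0.005
gripper_force: 2.6
```

{"op": "drive_tool", "data": {"moves": [{"delta_pos": [-0.4, 0, 0], "turn": 0, "claw": 0}, {"delta_pos": [-0.3, 0, 0], "turn": 0, "claw": 0}, {"delta_pos": [0, 0, 0], "turn": 0, "claw": 0}]}}

```text
time_s: 11.2
tcp_pos: [0.6079, 0.1286, 0.0447]
ee_rot: [[0.979, 0.204, 0.003], [0.204, -0.979, 0.001], [0.004, -0.0, -1.0]]
wrist_force: [6.2, 1.1, -4.8]
gripper_width: 0.003
gripper_force: 3.2
```

{"op": "drive_tool", "data": {"moves": [{"delta_pos": [-0.4, 0, 0], "turn": 0, "claw": 0}, {"delta_pos": [-0.4, 0, 0], "turn": 0, "claw": 0}, {"delta_pos": [0, 0, 0], "turn": 0, "claw": 0}]}}

```text
time_s: 11.58
tcp_pos: [0.6078, 0.1287, 0.0447]
ee_rot: [[0.979, 0.204, 0.005], [0.204, -0.979, 0.002], [0.005, -0.0, -1.0]]
wrist_force: [7.2, 1.3, -5.9]
gripper_width: 0.005
gripper_force: 3.9
```

{"op": "drive_tool", "data": {"moves": [{"delta_pos": [-0.5, 0, 0], "turn": 0, "claw": 0}, {"delta_pos": [-0.5, 0, 0], "turn": 0, "claw": 0}, {"delta_pos": [0, 0, 0], "turn": 0, "claw": 0}]}}

```text
time_s: 11.95
tcp_pos: [0.6077, 0.1287, 0.0448]
ee_rot: [[0.979, 0.205, 0.007], [0.205, -0.979, 0.002], [0.007, -0.001, -1.0]]
wrist_force: [9.5, 0.7, -6.3]
gripper_width: 0.009
gripper_force: 4.9
```

{"op": "drive_tool", "data": {"moves": [{"delta_pos": [0, 0, 0], "turn": 0, "claw": 0}, {"delta_pos": [0, 0, 0], "turn": 0, "claw": 0}, {"delta_pos": [0, 0, 0], "turn": 0, "claw": 0}, {"delta_pos": [0, 0, 0], "turn": 0, "claw": 0}, {"delta_pos": [0, 0, 0], "turn": 0, "claw": 0}, {"delta_pos": [0, 0, 0], "turn": 0, "claw": 0}]}}

```text
time_s: 12.7
tcp_pos: [0.6077, 0.1287, 0.0448]
ee_rot: [[0.979, 0.205, 0.007], [0.205, -0.979, 0.002], [0.007, -0.001, -1.0]]
wrist_force: [10.1, 0.9, -7.3]
gripper_width: 0.004
gripper_force: 4.8
```

{"op": "drive_tool", "data": {"moves": [{"delta_pos": [1, 0, 0], "turn": 0, "claw": 0}, {"delta_pos": [1, 0, 0], "turn": 0, "claw": 0}, {"delta_pos": [2, 0, 0], "turn": 0, "claw": 0}, {"delta_pos": [3, 0, 0], "turn": 0, "claw": 0}, {"delta_pos": [6, 0, 0], "turn": 0, "claw": 0}, {"delta_pos": [8, 0, 0], "turn": 0, "claw": 0}, {"delta_pos": [0, 0, -20], "turn": 0, "claw": 0}, {"delta_pos": [0, 0, -40], "turn": 0, "claw": 0}, {"delta_pos": [0, 0, -50], "turn": 0, "claw": 0}, {"delta_pos": [0, 0, 0], "turn": 0, "claw": 0}]}}

```text
time_s: 13.95
tcp_pos: [0.6281, 0.133, 0.1599]
ee_rot: [[0.979, 0.204, 0.01], [0.204, -0.979, 0.003], [0.01, -0.001, -1.0]]
wrist_force: [0.8, 0.1, -0.9]
gripper_width: 0.009
gripper_force: 0.0
```

Run:
```python
from h import *
s=st()
for n in('top','side'):
    d=cap(n,n+'3');P=cloud(d)
    x,y,z=P[...,0],P[...,1],P[...,2]
    R=np.hypot(x-H[0],y-H[1]);a=np.degrees(np.arctan2(y-H[1],x-H[0]))%360
    m=(z>.06)&(R>.05)&(R<.122)&(z<.072);h,e=np.histogram(a[m],np.arange(0,361,2));print(n,[(int(b),int(n)) for b,n in zip(e,h) if n>8])
    for k in range(4):
        q=m&(np.abs(a-(13+90*k))<6);print(13+90*k,q.sum(),np.median(a[q]) if q.sum() else 0)
    m=(z>.05)&(z<.059)&(R>.055)&(R<.1)&(np.abs(a-148)<25);print('well',m.sum(),P[m].mean(0),P[m].min(0),P[m].max(0))
    g=np.array([.458,.207]);m=(z>.075)&(z<.095)&(np.hypot(x-g[0],y-g[1])<.03);print('glue',m.sum(),P[m].mean(0),P[m].min(0),P[m].max(0))
```

```text
t 13.95 tcp [0.6281 0.133  0.1599] F [ 0.8   0.15 -0.93] w 0.00942475016915824 0.0
top [(12, 36), (14, 26), (100, 10), (102, 38), (104, 26), (192, 38), (194, 27), (282, 35), (284, 32), (342, 10)]
13 66 13.653204473246623
103 74 103.42349090308943
193 72 193.58088748300895
283 72 283.9478642493153
well 85 [0.54757443 0.08448151 0.05369999] [0.5277404  0.06681766 0.05009226] [0.56514158 0.10255751 0.05719652]
glue 112 [0.45830129 0.20864452 0.08357239] [0.44573298 0.19785972 0.07533339] [0.47032934 0.22310658 0.08822063]
side [(12, 20), (14, 34), (100, 19), (102, 77), (104, 16), (190, 19), (192, 64), (194, 24), (282, 27), (284, 42), (286, 14), (314, 11), (342, 9)]
13 62 14.403377193652435
103 114 103.09414116566961
193 108 192.83352505203624
283 85 284.38698444163884
well 117 [0.54820812 0.08540764 0.05368864] [0.52939251 0.06531994 0.05001293] [0.56727678 0.10458448 0.05780976]
glue 150 [0.45760029 0.21095346 0.08450711] [0.44689597 0.19855488 0.07559595] [0.47066854 0.22223758 0.08858885]
```

View pics/top3.png

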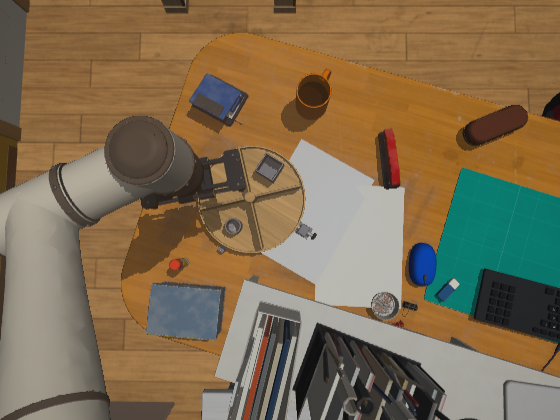

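The top picture shows the well at (232,227), next to the tab at (221,250). The spokes stand at about 13.5° plus quarter turns, and the glue's red cap is at (176,265).

Run:
```python
from h import *
s=st();print(np.round(s['ee_rot'],4).tolist())
P=np.load('side0.npy');Q=np.load('top0.npy')
for A in(P,Q):
    x,y,z=A[...,0],A[...,1],A[...,2]
    for x0,x1,y0,y1 in[(.39,.435,.1,.32),(.33,.39,.1,.32),(.435,.5,.1,.32),(.40,.48,0.0,.1),(.48,.6,0,.15)]:
        m=(x>x0)&(x<x1)&(y>y0)&(y<y1)&(A[...,2]<.9)&(z>0);print((x0,x1,y0,y1),np.round(np.percentile(z[m],99),3))
    g=(np.hypot(x-.4585,y-.2104)<.03)&(z>.082)&(z<.095);q=A[g][:,:2].astype(np.float32);print('cap',len(q),cv2.minEnclosingCircle(q),q.mean(0))
    t=(np.hypot(x-.489,y-.118)<.025)&(z>.012)&(z<.04);print(A[t].mean(0))
a=(*s['tcp_pos'],-78.2)
rows(lin(a,(.4585,.2104,.150,-78.2),4),1)
```

```text
t 14.05 tcp [0.625  0.1321 0.1549] F [-0.03 -0.03 -1.31] w 0.006845293259359148 0.0
[[0.9791, 0.2034, 0.0002], [0.2034, -0.9791, 0.0007], [0.0003, -0.0006, -1.0]]
(0.39, 0.435, 0.1, 0.32) 0.09
(0.33, 0.39, 0.1, 0.32) 0.09
(0.435, 0.5, 0.1, 0.32) 0.087
(0.4, 0.48, 0.0, 0.1) 0.168
(0.48, 0.6, 0, 0.15) 0.069
cap 127 ((0.4587128162384033, 0.21000853180885315), 0.012944714166224003) [0.458509   0.21033871]
[0.49962943 0.1130755  0.02436613]
(0.39, 0.435, 0.1, 0.32) 0.09
(0.33, 0.39, 0.1, 0.32) 0.09
(0.435, 0.5, 0.1, 0.32) 0.086
(0.4, 0.48, 0.0, 0.1) 0.168
(0.48, 0.6, 0, 0.15) 0.068
cap 86 ((0.45823410153388977, 0.2097005397081375), 0.01255465392023325) [0.4575122  0.20994362]
[0.50018716 0.11145263 0.02409853]
[{"delta_pos": [-36.8, -27.6, 1.2], "turn": -0.001, "claw": 1}, {"delta_pos": [-36.7, -27.7, 1.2], "turn": -0.0, "claw": 1}, {"delta_pos": [-36.8, -27.7, 1.2], "turn": -0.0, "claw": 1}, {"delta_pos": [-36.8, -27.6, 1.3], "turn": -0.0, "claw": 1}]
end [0.4585 0.2104 0.15  ] -78.21
```

Run:
```python
from h import *
for f in('top0.npy','side0.npy'):
    A=np.load(f);x,y,z=A[...,0],A[...,1],A[...,2]
    for lo in(.1,.14):
        for y0 in np.arange(-.02,.16,.02):
            m=(z>lo)&(z<.4)&(y>y0)&(y<y0+.02)&(x>.3)&(x<.55)
            if m.sum(): print(f,lo,round(y0,2),m.sum(),x[m].max().round(3),z[m].max().round(3))
```

```text
top0.npy 0.1 -0.02 1123 0.423 0.397
top0.npy 0.1 0.0 868 0.428 0.399
top0.npy 0.1 0.02 682 0.434 0.399
top0.npy 0.1 0.04 575 0.435 0.169
top0.npy 0.1 0.06 239 0.378 0.168
top0.npy 0.1 0.08 7 0.31 0.168
top0.npy 0.14 -0.02 1123 0.423 0.397
top0.npy 0.14 0.0 868 0.428 0.399
top0.npy 0.14 0.02 676 0.434 0.399
top0.npy 0.14 0.04 575 0.435 0.169
top0.npy 0.14 0.06 239 0.378 0.168
top0.npy 0.14 0.08 7 0.31 0.168
side0.npy 0.1 -0.02 725 0.423 0.399
side0.npy 0.1 0.0 1494 0.428 0.399
side0.npy 0.1 0.02 2675 0.435 0.4
side0.npy 0.1 0.04 915 0.437 0.169
side0.npy 0.1 0.06 607 0.381 0.169
side0.npy 0.1 0.08 34 0.314 0.168
side0.npy 0.14 -0.02 725 0.423 0.399
side0.npy 0.14 0.0 1494 0.428 0.399
side0.npy 0.14 0.02 2675 0.435 0.4
side0.npy 0.14 0.04 723 0.437 0.169
side0.npy 0.14 0.06 389 0.381 0.169
side0.npy 0.14 0.08 34 0.314 0.168
```

{"op": "drive_tool", "data": {"moves": [{"delta_pos": [-36.8, -27.6, 1], "turn": 0, "claw": 1}, {"delta_pos": [-36.8, -27.6, 1], "turn": 0, "claw": 1}, {"delta_pos": [-36.8, -27.6, 1], "turn": 0, "claw": 1}, {"delta_pos": [-36.7, -27.7, 1], "turn": 0, "claw": 1}, {"delta_pos": [0, 0, 0], "turn": 0, "claw": 1}, {"delta_pos": [0, 0, 0], "turn": 0, "claw": 1}, {"delta_pos": [0, 0, 0], "turn": 0, "claw": 1}]}}

```text
time_s: 14.92
tcp_pos: [0.4592, 0.2099, 0.15]
ee_rot: [[0.979, 0.203, -0.001], [0.203, -0.979, -0.001], [-0.001, 0.001, -1.0]]
wrist_force: [-0.2, -0.9, -0.8]
gripper_width: 0.712
gripper_force: 0.0
```

{"op": "drive_tool", "data": {"moves": [{"delta_pos": [-0.6, -0.4, 0], "turn": 0, "claw": 1}, {"delta_pos": [0, 0, 0], "turn": 0, "claw": 1}, {"delta_pos": [0, 0, 30], "turn": 0, "claw": 1}, {"delta_pos": [0, 0, 30], "turn": 0, "claw": 1}, {"delta_pos": [0, 0, 25], "turn": 0, "claw": 1}, {"delta_pos": [0, 0, 15], "turn": 0, "claw": 1}, {"delta_pos": [0, 0, 0], "turn": 0, "claw": 1}]}}

```text
time_s: 15.8
tcp_pos: [0.4574, 0.2099, 0.0495]
ee_rot: [[0.979, 0.203, -0.002], [0.203, -0.979, -0.002], [-0.003, 0.001, -1.0]]
wrist_force: [-0.2, -0.7, 0.1]
gripper_width: 0.996
gripper_force: 0.0
```

{"op": "drive_tool", "data": {"moves": [{"delta_pos": [0, 0, 0], "turn": 0, "claw": 0.2}, {"delta_pos": [0, 0, 0], "turn": 0, "claw": 0.2}, {"delta_pos": [0, 0, 0], "turn": 0, "claw": 0.2}, {"delta_pos": [0, 0, 0], "turn": 0, "claw": 0.2}, {"delta_pos": [0, 0, 0], "turn": 0, "claw": 0.2}, {"delta_pos": [0, 0, 0], "turn": 0, "claw": 0.2}, {"delta_pos": [0, 0, 0], "turn": 0, "claw": 0.2}, {"delta_pos": [0, 0, 0], "turn": 0, "claw": 0.2}]}}

```text
time_s: 16.8
tcp_pos: [0.4579, 0.2106, 0.0505]
ee_rot: [[0.979, 0.204, -0.0], [0.204, -0.979, -0.0], [-0.0, 0.0, -1.0]]
wrist_force: [-0.0, 0.3, -0.1]
gripper_width: 0.287
gripper_force: 30.0
```

{"op": "drive_tool", "data": {"moves": [{"delta_pos": [0, 0, -10], "turn": 0, "claw": 0.2}, {"delta_pos": [0, 0, -30], "turn": 0, "claw": 0.2}, {"delta_pos": [0, 0, -40], "turn": 0, "claw": 0.2}, {"delta_pos": [0, 0, -25], "turn": 0, "claw": 0.2}, {"delta_pos": [0, 0, 0], "turn": 0, "claw": 0.2}, {"delta_pos": [8, 18, 0], "turn": 0, "claw": 0.2}, {"delta_pos": [15, 35, 0], "turn": 0, "claw": 0.2}, {"delta_pos": [15, 35, 0], "turn": 0, "claw": 0.2}, {"delta_pos": [15, 35, 0], "turn": 0, "claw": 0.2}, {"delta_pos": [8.6, 18, 0], "turn": 0, "claw": 0.2}, {"delta_pos": [0, 0, 0], "turn": 0, "claw": 0.2}, {"delta_pos": [0, 0, 0], "turn": 0, "claw": 0.2}]}}

```text
time_s: 18.3
tcp_pos: [0.5463, 0.0855, 0.1551]
ee_rot: [[0.979, 0.204, -0.001], [0.204, -0.979, -0.0], [-0.001, -0.0, -1.0]]
wrist_force: [-0.0, 0.6, 0.2]
gripper_width: 0.282
gripper_force: 30.0
```

Run:
```python
from h import *
s=st();print(np.round(s['ee_rot'],4).tolist())
d=cap('side','side4');P=cloud(d)
c=d['color'][200:320,150:310][:,:,::-1];cv2.imwrite('pics/side4c.png',cv2.resize(c,None,fx=4.8,fy=4.8,interpolation=cv2.INTER_CUBIC))
x,y,z=P[...,0],P[...,1],P[...,2]
m=(np.hypot(x-.547,y-.085)<.03)&(z>.105)
for lo in np.arange(.1,.18,.01):
    q=P[(np.hypot(x-.547,y-.085)<.03)&(z>lo)&(z<lo+.01)]
    if len(q)>3: print(round(lo,2),len(q),q.mean(0).round(4),q.min(0).round(4),q.max(0).round(4))
```

```text
t 18.3 tcp [0.5463 0.0855 0.1551] F [-0.01  0.62  0.2 ] w 0.2817672472899732 29.987301046494395
[[0.9789, 0.2041, -0.0011], [0.2041, -0.9789, -0.0001], [-0.0011, -0.0001, -1.0]]
0.1 15 [0.5403 0.09   0.107 ] [0.5352 0.0798 0.1036] [0.5518 0.0972 0.1096]
0.11 37 [0.5406 0.0909 0.1155] [0.5353 0.0784 0.1103] [0.5524 0.0975 0.1199]
0.12 33 [0.5409 0.0911 0.1251] [0.5356 0.0786 0.1201] [0.5507 0.0975 0.13  ]
0.13 33 [0.5391 0.0881 0.135 ] [0.5353 0.0764 0.1302] [0.5485 0.0977 0.14  ]
0.14 21 [0.5377 0.0867 0.145 ] [0.5362 0.0762 0.1402] [0.5405 0.0946 0.1497]
0.15 39 [0.5389 0.0882 0.1558] [0.5323 0.0614 0.1505] [0.5508 0.1068 0.1592]
0.16 59 [0.5386 0.0887 0.1652] [0.5315 0.0618 0.1603] [0.5473 0.1068 0.1698]
0.17 40 [0.5385 0.0881 0.174 ] [0.5321 0.0621 0.1702] [0.5529 0.1089 0.1791]
```

View pics/side4c.png

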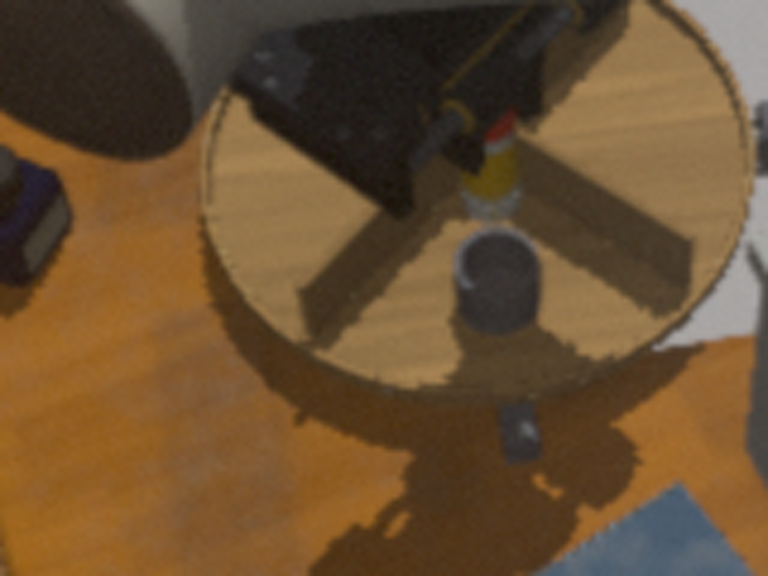

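```bash
cat > fit.py <<'E'
from h import *
from scipy.optimize import least_squares as ls
def fits(names=('side','top')):
  for n in names:
    P=cloud(cap(n));x,y,z=P[...,0],P[...,1],P[...,2];r=np.hypot(x-.547,y-.085)
    for t,m,rad in[('glue',(r<.02)&(z>.103)&(z<.133),.013),('tube',(r<.024)&(r>.0168)&(z>.028)&(z<.052),.0195),('rim',(r<.022)&(r>.013)&(np.abs(z-.055)<.0025),.0175)]:
        q=P[m][:,:2]
        if len(q)<15: print(n,t,len(q));continue
        f=ls(lambda c:np.hypot(*(q-c).T)-rad,[.547,.085],loss='soft_l1',f_scale=.001);print(n,t,len(q),f.x.round(4),'res',np.abs(f.fun).mean().round(5))
E
python3 -c "
from fit import *
fits(); st()"
```

```text
side glue 96 [0.5493 0.0849] res 0.0007
side tube 135 [0.5475 0.0844] res 0.00151
side rim 92 [0.5483 0.085 ] res 0.00118
top glue 0
top tube 0
top rim 0
t 18.45 tcp [0.5465 0.0859 0.1556] F [ 0.72 -0.1  -0.35] w 0.2785090765069954 29.98721464915434
```

Side crop: the glue stick at (492,180) hangs upright above the well mouth at (497,270), and the fits agree to about 1 mm. I'll descend with force checks.

{"op": "drive_tool", "data": {"moves": [{"delta_pos": [-0.5, 0.3, 0], "turn": 0, "claw": 0.2}, {"delta_pos": [0, 0, 20], "turn": 0, "claw": 0.2}, {"delta_pos": [0, 0, 20], "turn": 0, "claw": 0.2}, {"delta_pos": [0, 0, 5], "turn": 0, "claw": 0.2}, {"delta_pos": [0, 0, 3], "turn": 0, "claw": 0.2}, {"delta_pos": [0, 0, 2], "turn": 0, "claw": 0.2}, {"delta_pos": [0, 0, 2], "turn": 0, "claw": 0.2}, {"delta_pos": [0, 0, 0], "turn": 0, "claw": 0.2}]}}

```text
time_s: 19.45
tcp_pos: [0.5466, 0.0847, 0.1037]
ee_rot: [[0.979, 0.204, 0.0], [0.204, -0.979, 0.0], [0.0, -0.0, -1.0]]
wrist_force: [-0.4, 1.2, -1.4]
gripper_width: 0.283
gripper_force: 30.0
```

{"op": "drive_tool", "data": {"moves": [{"delta_pos": [0, 0, 1.5], "turn": 0, "claw": 0.2}, {"delta_pos": [0, 0, 1.5], "turn": 0, "claw": 0.2}, {"delta_pos": [0, 0, 0], "turn": 0, "claw": 0.2}]}}

```text
time_s: 19.82
tcp_pos: [0.5464, 0.0846, 0.1004]
ee_rot: [[0.979, 0.204, -0.0], [0.204, -0.979, -0.0], [-0.0, 0.0, -1.0]]
wrist_force: [-0.0, -1.3, -0.1]
gripper_width: 0.28
gripper_force: 30.0
```

{"op": "drive_tool", "data": {"moves": [{"delta_pos": [0, 0, 3], "turn": 0, "claw": 0.2}, {"delta_pos": [0, 0, 3], "turn": 0, "claw": 0.2}, {"delta_pos": [0, 0, 3], "turn": 0, "claw": 0.2}, {"delta_pos": [0, 0, 3], "turn": 0, "claw": 0.2}, {"delta_pos": [0, 0, 0], "turn": 0, "claw": 0.2}]}}

```text
time_s: 20.45
tcp_pos: [0.5463, 0.0846, 0.0882]
ee_rot: [[0.979, 0.204, -0.001], [0.204, -0.979, -0.0], [-0.001, 0.0, -1.0]]
wrist_force: [-0.6, 0.6, -0.9]
gripper_width: 0.282
gripper_force: 30.0
```

{"op": "drive_tool", "data": {"moves": [{"delta_pos": [0, 0, 3], "turn": 0, "claw": 0.2}, {"delta_pos": [0, 0, 3], "turn": 0, "claw": 0.2}, {"delta_pos": [0, 0, 3], "turn": 0, "claw": 0.2}, {"delta_pos": [0, 0, 2], "turn": 0, "claw": 0.2}, {"delta_pos": [0, 0, 0], "turn": 0, "claw": 0.2}]}}

```text
time_s: 21.08
tcp_pos: [0.5464, 0.0846, 0.0773]
ee_rot: [[0.979, 0.204, -0.0], [0.204, -0.979, -0.0], [-0.0, 0.0, -1.0]]
wrist_force: [-0.2, 0.8, -0.4]
gripper_width: 0.284
gripper_force: 30.0
```

{"op": "drive_tool", "data": {"moves": [{"delta_pos": [0, 0, 1], "turn": 0, "claw": 0.2}, {"delta_pos": [0, 0, 1], "turn": 0, "claw": 0.2}, {"delta_pos": [0, 0, 0.5], "turn": 0, "claw": 0.2}, {"delta_pos": [0, 0, 0], "turn": 0, "claw": 0.2}]}}

```text
time_s: 21.58
tcp_pos: [0.5465, 0.0847, 0.075]
ee_rot: [[0.979, 0.204, -0.0], [0.204, -0.979, -0.0], [-0.0, 0.0, -1.0]]
wrist_force: [0.4, -0.4, -0.2]
gripper_width: 0.28
gripper_force: 30.0
```

{"op": "drive_tool", "data": {"moves": [{"delta_pos": [0, 0, 0.6], "turn": 0, "claw": 0.2}, {"delta_pos": [0, 0, 0], "turn": 0, "claw": 0.2}]}}

```text
time_s: 21.82
tcp_pos: [0.5466, 0.0847, 0.0745]
ee_rot: [[0.979, 0.204, 0.0], [0.204, -0.979, 0.0], [0.0, -0.0, -1.0]]
wrist_force: [-0.9, -0.8, 0.9]
gripper_width: 0.285
gripper_force: 30.0
```

{"op": "drive_tool", "data": {"moves": [{"delta_pos": [0, 0, 0.5], "turn": 0, "claw": 0.2}, {"delta_pos": [0, 0, 0], "turn": 0, "claw": 0.2}]}}

```text
time_s: 22.08
tcp_pos: [0.5468, 0.0847, 0.0745]
ee_rot: [[0.979, 0.204, 0.001], [0.204, -0.979, 0.0], [0.001, 0.0, -1.0]]
wrist_force: [-1.0, -0.3, 4.5]
gripper_width: 0.282
gripper_force: 30.0
```

Fz has risen to 4.5 N and z has stopped at 0.0745, so the stick is on the floor of the well. I'll release gently and retreat.

{"op": "drive_tool", "data": {"moves": [{"delta_pos": [0, 0, -0.4], "turn": 0, "claw": 0.32}, {"delta_pos": [0, 0, 0], "turn": 0, "claw": 0.4}, {"delta_pos": [0, 0, 0], "turn": 0, "claw": 0.5}, {"delta_pos": [0, 0, 0], "turn": 0, "claw": 0.52}, {"delta_pos": [0, 0, 0], "turn": 0, "claw": 0.52}, {"delta_pos": [0, 0, -10], "turn": 0, "claw": 0.52}, {"delta_pos": [0, 0, -20], "turn": 0, "claw": 0.52}, {"delta_pos": [0, 0, -40], "turn": 0, "claw": 0.52}, {"delta_pos": [0, 0, -50], "turn": 0, "claw": 0.52}, {"delta_pos": [0, 0, -20], "turn": 0, "claw": 0.52}, {"delta_pos": [0, 0, 0], "turn": 0, "claw": 0.52}]}}

```text
time_s: 23.45
tcp_pos: [0.5475, 0.0851, 0.2168]
ee_rot: [[0.979, 0.204, 0.005], [0.204, -0.979, 0.002], [0.005, -0.001, -1.0]]
wrist_force: [-0.7, -0.4, -0.8]
gripper_width: 0.517
gripper_force: 0.0
```

{"op": "drive_tool", "data": {"moves": [{"delta_pos": [-10, -50, 0], "turn": 0, "claw": 0.52}, {"delta_pos": [-10, -60, 0], "turn": 0, "claw": 0.52}, {"delta_pos": [-10, -60, 0], "turn": 0, "claw": 0.52}, {"delta_pos": [0, -60, 0], "turn": 0, "claw": 0.52}, {"delta_pos": [0, -40, 0], "turn": 0, "claw": 0.52}, {"delta_pos": [0, 0, 0], "turn": 0, "claw": 0.52}, {"delta_pos": [0, 0, 0], "turn": 0, "claw": 0.52}]}}

```text
time_s: 24.32
tcp_pos: [0.4616, 0.3421, 0.2131]
ee_rot: [[0.979, 0.204, -0.002], [0.204, -0.979, -0.002], [-0.002, 0.002, -1.0]]
wrist_force: [-0.4, -0.1, -0.1]
gripper_width: 0.52
gripper_force: 0.0
```

Run:
```python
from h import *
st()
d=cap('side','side5');P=cloud(d);t=cap('top','top5');T=cloud(t)
for A in(P,T):
    x,y,z=A[...,0],A[...,1],A[...,2];g=(np.hypot(x-.547,y-.085)<.03)&(z>.09)&(z<.13);print('glue',g.sum(),z[g].max() if g.any() else 0,A[g].mean(0))
    R=np.hypot(x-H[0],y-H[1]);a=np.degrees(np.arctan2(y-H[1],x-H[0]))%360
    m=(z>.06)&(R>.05)&(R<.122)&(z<.072)
    for k in range(4):
        q=m&(np.abs(a-(13.5+90*k))<6);print(13.5+90*k,q.sum(),np.median(a[q]) if q.sum() else 0)
c1=d['color'][180:320,130:340][:,:,::-1];c2=t['color'][140:280,150:360][:,:,::-1]
cv2.imwrite('pics/fin.png',cv2.resize(np.hstack([c1,c2]),(800,267),interpolation=cv2.INTER_CUBIC))
```

```text
t 24.325 tcp [0.4616 0.3421 0.2131] F [-0.38 -0.14 -0.14] w 0.5198117565156875 0.0
glue 0 0 [nan nan nan]
13.5 88 14.48616734864453
103.5 10 101.8304885265934
193.5 0 0
283.5 86 284.48475664394743
glue 112 0.11238999045954245 [0.54644339 0.08354729 0.10758081]
13.5 69 13.584913157595976
103.5 73 103.39078936304777
193.5 73 193.6340526055687
283.5 73 283.71584040249365<stdin>:5: RuntimeWarning: Mean of empty slice.
  ret = um.true_divide(
```

View pics/fin.png

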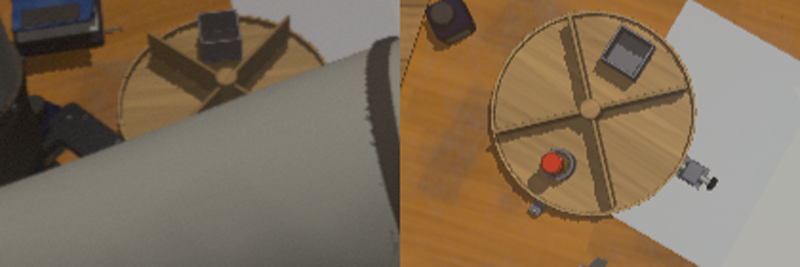

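The right half shows the glue cap at (551,163) in the well, its top at about 0.11 m as expected when fully down. The pin knob at (712,184) is in, the spokes haven't moved, and the ink jar is where it was.

```bash
python3 -c "
from h import *
print(ticket.finish_job())"
```

```text
the job is handed in; nothing more can be done
None
```

The job is handed in: the carousel is caught by its pin after a press of about 10 N against the stop, the glue stick stands fully down in the round well, and the ink jar and stapler were not touched.

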